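# Weigh the tea caddy by lifting it off the zeroed scale

## Task

With the loaded caddy standing on the scale, zero the scale: use the setting pin from its stand to press the recessed zero button fully in for a moment, without pressing it with the fingers, then put the pin back upright in its stand, seated on its collar, and let it go. Then take the caddy by its handle bar, lift it, with its cup and box still inside, about 80 mm clear of the weighing plate and hold it there above the plate, level and still; finish while holding it. Do not tip the caddy or knock the other things on the counter about.

Things in the scene. Friction and masses are not known exactly. Their poses are not given: they have to be found in the camera images.
- scale: grey flat counter scale, 250 (its x) x 220 (its y) mm, fixed to the counter; origin at the centre of its underside, z up. The case's face is at z = 34 mm; a steel weighing plate 160 x 200 mm, top at z = 40 mm, is centred at x = +35 mm; the strip in front of it (its -x side, towards the robot) has a blank green display window and the recessed zero button.
- plate_center (a point): centre of the top of the weighing plate, where the caddy stands at the start
- button_mouth (a point): centre of the mouth of the zero button's recess, level with the case's face: a round hole 15 mm across going straight down. The white button (11 mm across) sits in it, its top 4 mm below the mouth. Its centre is at x = -95, y = +60 mm in the scale's frame, about 130 mm or more from the middle of the caddy
- zero_button (a joint): travel of the zero button in m: 0 up, 0.004 fully pressed (straight down). A spring returns it: 2 N to start, 4 N fully down
- stand: black block 50 x 50 mm, 85 mm tall, fixed to the counter; origin at the centre of its underside. A hole 17 mm across and 80 mm deep goes straight down in the middle of its top, slightly chamfered. It stands to the left or to the right of the scale
- pin: setting pin (stylus), 132 mm long, 60 g, upright in the stand; origin at its lower end, z along it to the top. From below: steel tip 5 mm across up to 25 mm, taper to a 9 mm shaft, a collar 28 mm across from 75 to 80 mm which rests on the stand's top (origin then 10 mm above the counter), and a round black grip 14 mm across from 80 to 132 mm, to be held from above
- pin_tip (a point): the lower end of the pin (its origin)
- caddy: wooden serving caddy, tray 140 (its x) x 190 (its y) mm with walls 45 mm high, about 0.3 to 0.55 kg, standing loose on the weighing plate; origin at the centre of its underside, z up. Two end boards at y = +-91 mm carry a handle bar along its y axis: 14 mm thick, 26 mm tall, 174 mm clear length, top 178 mm above the underside. Nothing in the caddy is taller than 90 mm
- caddy_handle (a point): middle of the handle bar, 165 mm above the caddy's underside, axes as the caddy's
- cup: white cup 56 mm across, 85 mm tall, 0.1 to 0.2 kg, standing loose in the caddy on its +x side of the divider; origin at its underside (4 mm above the caddy's underside)
- tea_box: paper-white box 48 x 65 x 75 mm, 50 g, standing loose in the caddy on its -x side of the divider; origin at its underside
- jar: closed glass jar, 68 mm across, 100 mm tall; bystander, stands on the other side of the scale from the pin stand
- mug: white mug, 76 mm across, 85 mm tall, handle on its +y side; bystander right of the scale
- soap_box: flat paper-white box 50 x 110 x 24 mm lying left of the scale; bystander
- bottle: clear bottle with white cap, 60 mm across, 150 mm tall, at the left; bystander
- spoon: steel teaspoon 150 mm long, lying on the counter at the right; bystander
Things that resemble listed ones, but are neither listed nor needed, are in the scene too. Leave any green look-alike of the tea_box alone.

How it is judged:
On the way, in this order (a step that is already met when the one before it is completed fails the run):
1. the zero button is fully pressed by the pin's tip while the caddy stands on the scale, untouched (value of joint zero_button above 0.003 m and horizontal distance between pin_tip and button_mouth below 0.008 m and contact force between pin and scale above 1 N and contact force between caddy and scale above 2 N and contact force between the fingers and caddy below 0.05 N), for 0.1 s.
2. the pin is back in its stand, upright and seated, and let go (horizontal distance between pin and stand below 0.007 m and z of pin in the frame of stand below 0.014 m and angle between pin's own z axis and vertical below 0.15 rad and contact force between the fingers and pin below 0.05 N), for 0.2 s.
3. the caddy is held level by the gripper, clear above the plate (z of caddy in the frame of scale above 0.085 m and angle between caddy's own z axis and vertical below 0.12 rad and contact force between the fingers and caddy above 2 N and contact force between caddy and scale below 0.05 N and horizontal distance between caddy and plate_center below 0.08 m and linear speed of caddy below 0.03 m/s and angular speed of caddy below 0.15 rad/s), for 0.3 s.
At the end, for the whole second after the job is handed in: The gripper alone holds the caddy, underside 45 mm or more above the plate, within 80 mm of its centre sideways, tilted under 0.12 rad, still (under 30 mm/s, 0.15 rad/s); cup and box stand in it; the pin stands seated in its stand, let go (all of step 2 and all of step 3 and horizontal distance between each of cup, tea_box and caddy below 0.09 m and z of cup in the frame of caddy between -0.004 and 0.015 m and z of tea_box in the frame of caddy between -0.004 and 0.015 m); the arm keeps its last pose, push and grip.
It fails at once if the zero button is pressed with the fingers (value of joint zero_button above 0.001 m and contact force between the fingers and scale above 0.5 N).
It fails at once if the caddy is tipped more than 0.3 rad (angle between caddy's own z axis and vertical above 0.3 rad).
It fails at once if one of the other things is displaced more than 30 mm (distance of any of jar, mug, soap_box, bottle, spoon from where it was at the start of the episode above 0.03 m).
It also fails if it takes over 67 s, if anything falls off the work surface, if the arm or the gripper's body presses on something with over 40 N, if the wrist force passes 120 N, or if a joint passes its speed limit or range.

## Robot

A 6-joint arm with a two-finger parallel gripper is mounted at the origin on the work surface. World frame = base frame: x ahead of the robot, y to its left, z up, the work surface at z = 0. Lengths are in m, angles in rad, forces in N, time in s.
With the tool pointing down it reaches from about 0.35 to 0.975 m from the base axis. Payload 4.9 kg.
Tool frame: the origin (TCP) lies midway between the tips of the shut fingers; the grasp point (between the pads) lies 19 mm behind it; z points along the fingers, y is the direction in which the jaws open and shut (so a half turn about z gives the same grasp; the last joint's range is limited). The gripper opens to 85 mm and grips with 20 to 120 N. Pads are 22 mm wide; open, the fingers measure 114 mm over their backs; the gripper's body (76 mm by 85 mm) begins 54 mm behind the grasp point. The pads swing forward as they close: fully open they stand 13 mm farther back than shut.
Start: joints at [1.109, 0.053, 1.613, -0, 1.476, -0.119], TCP at [0.21, 0.589, 0.231] pointing down, gripper open.
Joint ranges: [-3.01, 3.01], [-1.01, 2.22], [0.06, 2.58], [-1.02, 4.17], [0.09, 2.62], [-3.14, 3.14]. Speed limits (rad/s): [2.57, 2.57, 3.14, 3.14, 3.14, 3.14].

## Interface

Orientations are given as [roll, pitch, yaw] about the fixed x, y, z axes, in that order (R = Rz(yaw) Ry(pitch) Rx(roll)).
In Python, from station import readout, capture, calibration, finish_job gives the robot as it stands.
- The arm moves only by the tool carry_out, never from a script. Its arguments are lists of equal length, an entry for each row: "xyz": the shift along the world's x, y, z in cm, a list of three; "delta_rot": the turn, a rotation vector about the world's x, y, z in degrees, a list of three; "gripper": the finger opening in cm, from 0 to 8.54. A call has 1 to 12 rows; each row is the pose to reach, as a shift and turn from the pose measured when the call began; what a row does not reach only later rows make up. A row lasts 1/10 s, in which the tool goes at most 50 mm and 8.59 degrees, less where a joint would pass 70% of its speed; a pose out of reach is approached as far as the arm can. A call with a gripper value outside its range is refused whole. The fingers move at their own pace and stop on an object; "force" is the grip in N (left out, the last holds). Time passes only in rows, so rows that repeat a pose let the fingers close. It gives the time, the measured TCP pose, the force and the opening at its end, in the units of the state.
- readout.get_state(): the state, without advancing time (a new reading comes with each control period).
- capture(name): name is "scene" or "top" or "wrist"; returns the picture (400x640x3 uint8, red, green, blue); there is no depth.
- calibration(name): a dict with "intrinsics" (3x3 intrinsics, pixels), "R" (3x3) and "t" (3): a world point X has camera coordinates R X + t; the wrist camera has in their place "mount" (4x4, takes a point from camera to tool coordinates, whose origin is the TCP and whose axes are the flange's). Camera axes: x right, y down, z forward; pixel columns grow to the right and rows downward; lengths in m; the calibration is good to about 2 mm. A picture is of the moment at which its call begins: read the wrist's pose just before it. calibration takes no time and is no camera call.
- finish_job(): hands the job in, once; it reports no verdict.
The state is a dict: "time_s": time; "qpos": joint angles; "joint_vel": joint speeds; "effort": joint torques, N m; "tcp_pos": TCP position; "ee_rot": TCP orientation; "wrist_force": force on the tool from outside, world axes, zero at the start; "moment": the same for the moment, N m; "grip_width": opening from 0.0 (shut) to 1.0 (fully open).
Only numpy, scipy, OpenCV 4.12 (cv2) and the standard library are available. Lean on these libraries where they do the work, as an engineer would, in place of code of your own. Each camera call takes 0.05 s, during which the arm holds its last target.

## Working session

There is one attempt and no reset: what is moved stays moved. The work goes in short steps, Python scripts to look and compute and a tool call to move; the robot and the scene stay as the last step left them, time stands still between calls to the robot, and variables do not carry over. Pictures are saved under pics/ and viewed, and the job is handed in when it is done.

Besides the shell and the picture viewer there is one more tool, called after "Call:" as name(argument=value, ...) on one line, values as JSON. carry_out: Moves the arm, as the interface text tells. Its arguments: {"type":"object","properties":{"xyz":{"type":"array"},"delta_rot":{"type":"array"},"gripper":{"type":"array"},"force":{"type":"number"}},"required":["xyz","delta_rot","gripper"]}

```bash
mkdir -p pics; python3 - <<'E'
from station import readout, capture, calibration
import cv2, numpy as np
print(readout.get_state())
for n in ["scene","top","wrist"]:
    c=calibration(n); print(n,{k:np.round(v,4).tolist() for k,v in c.items()})
    im=capture(n); cv2.imwrite(f"pics/{n}0.png",im[:,:,::-1])
E
```

```text
{'time_s': 0.0, 'qpos': array([ 1.10901437e+00,  5.33597416e-02,  1.61433951e+00,  2.35003509e-05,
        1.47600907e+00, -1.18988992e-01]), 'joint_vel': array([ 0.00093315,  0.00131665,  0.0013993 , -0.00195146,  0.0020606 ,
        0.00072293]), 'effort': array([ 5.50229543e-04, -3.93697286e+01, -3.70171773e+01, -2.33061082e-04,
        7.05918777e-03,  3.35082788e-06]), 'tcp_pos': array([0.20977206, 0.58806087, 0.23003406]), 'ee_rot': array([-3.13949472e+00, -2.74372234e-04,  2.79879716e+00]), 'wrist_force': array([ 0.52540018, -0.43908927,  1.17119152]), 'moment': array([-0.05948014, -0.01745325,  0.02810729]), 'grip_width': 1.0014725976615215}
scene {'intrinsics': [[456.701, 0.0, 312.7886], [0.0, 456.701, 200.504], [0.0, 0.0, 1.0]], 'R': [[0.8434, 0.537, 0.0191], [0.3804, -0.5716, -0.727], [-0.3795, 0.6204, -0.6863]], 't': [-0.4632, -0.1081, 1.4713]}
top {'intrinsics': [[366.8278, 0.0, 315.8496], [0.0, 366.8278, 198.8964], [0.0, 0.0, 1.0]], 'R': [[0.0299, -0.9992, 0.0264], [-0.9978, -0.0314, -0.0578], [0.0586, -0.0246, -0.998]], 't': [-0.0275, 0.5691, 1.1425]}
wrist {'intrinsics': [[318.2393, 0.0, 315.4027], [0.0, 318.2393, 196.8201], [0.0, 0.0, 1.0]], 'mount': [[0.0005, -0.9595, -0.2818, 0.0712], [1.0, 0.0005, 0.0, 0.0005], [0.0001, -0.2818, 0.9595, -0.1427], [0.0, 0.0, 0.0, 1.0]]}
```

View pics/scene0.png

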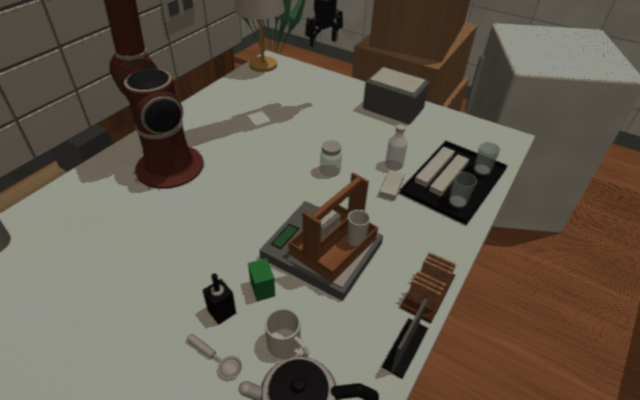

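View pics/top0.png

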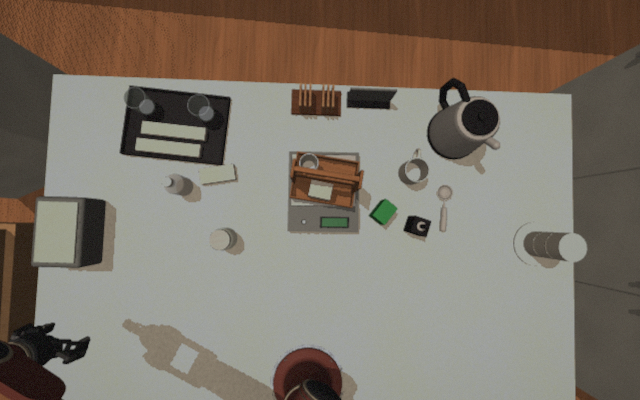

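View pics/wrist0.png

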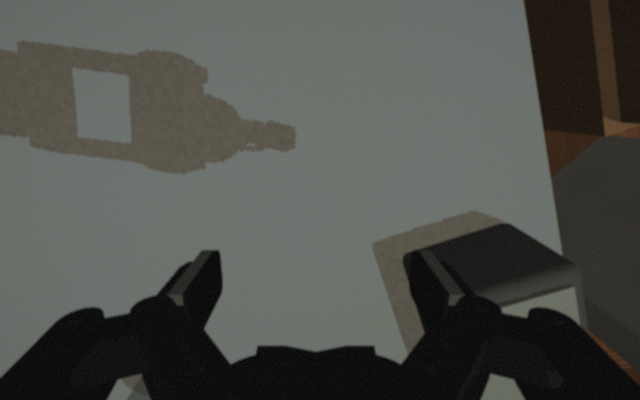

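The top view shows the stand with pin at about (417,226), the scale at 288–360 × 152–233, and the button at about (304,221). The green look-alike is at (383,211). I'll zoom in and measure.

```bash
cat > h.py <<'E'
import numpy as np, cv2
from station import readout, capture, calibration
from scipy.spatial.transform import Rotation as Rn
def ray(name,u,v,st=None):
    c=calibration(name); K=np.array(c["intrinsics"]); d=np.linalg.solve(K,[u,v,1.0])
    if name=="wrist":
        M=np.array(c["mount"]); R=Rn.from_euler("xyz",st["ee_rot"]).as_matrix()
        return np.array(st["tcp_pos"])+R@M[:3,3], R@(M[:3,:3]@d)
    R=np.array(c["R"]);t=np.array(c["t"]); return -R.T@t, R.T@d
def onz(name,u,v,z,st=None):
    o,d=ray(name,u,v,st); return o+d*(z-o[2])/d[2]
def proj(name,X,st=None):
    c=calibration(name); K=np.array(c["intrinsics"])
    if name=="wrist":
        M=np.array(c["mount"]); R=Rn.from_euler("xyz",st["ee_rot"]).as_matrix()
        p=M[:3,:3].T@(R.T@(np.array(X)-st["tcp_pos"])-M[:3,3])
    else: p=np.array(c["R"])@X+np.array(c["t"])
    q=K@p; return q[:2]/q[2]
E
python3 - <<'E'
from h import *
im=cv2.imread("pics/top0.png")
cv2.imwrite("pics/t1.png",cv2.resize(im[140:250,280:440],None,fx=5,fy=5,interpolation=cv2.INTER_CUBIC))
im=cv2.imread("pics/scene0.png")
cv2.imwrite("pics/s1.png",cv2.resize(im[170:330,190:390],None,fx=3.7,fy=3.7,interpolation=cv2.INTER_CUBIC))
for n,u,v,z in [("button",304,221,.03),("c1",289,233,.034),("c2",360,233,.034),("stand",417,226,.1),("handle",327,174,.21)]: print(n,onz("top",u,v,z))
E
```

```text
button [0.49892316 0.02513442 0.03      ]
c1 [0.46054213 0.0702532  0.034     ]
c2 [ 0.46693702 -0.14988455  0.034     ]
stand [ 0.49435353 -0.30788375  0.1       ]
handle [ 0.62522956 -0.03273774  0.21      ]
```

View pics/t1.png

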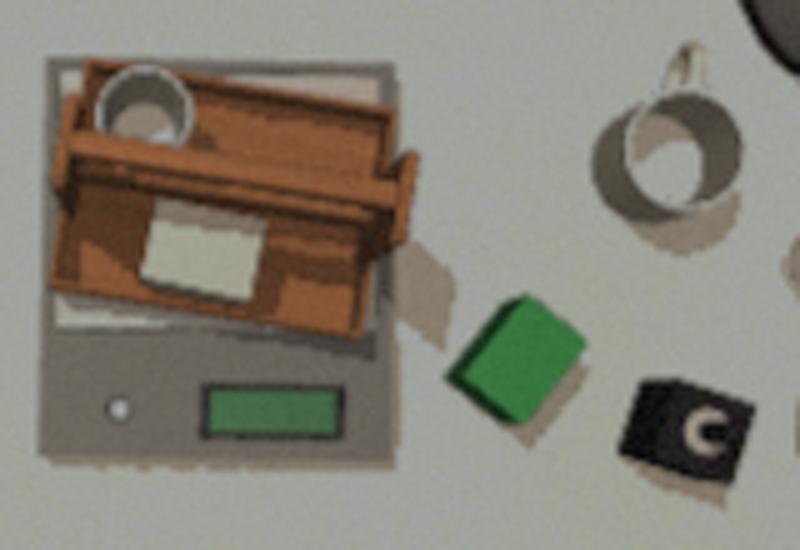

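View pics/s1.png

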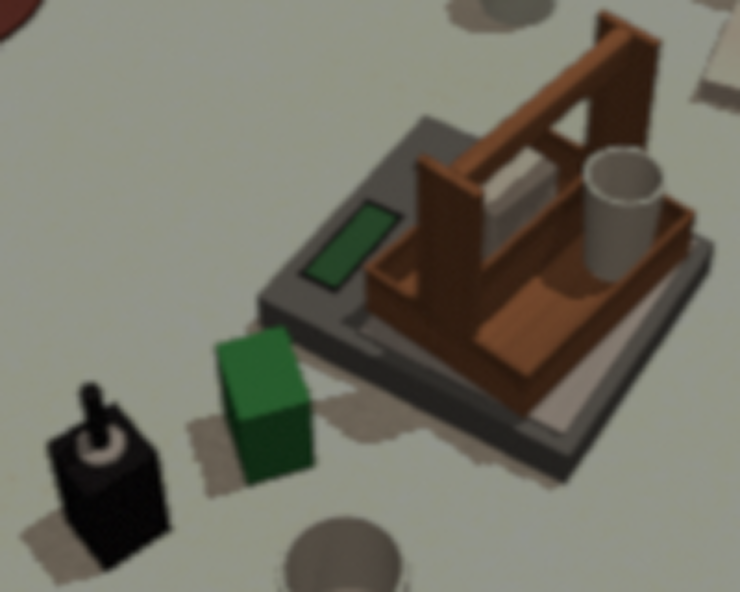

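Call:
carry_out(xyz=[[3, -5, 2], [6, -10, 4], [9, -14, 5], [12, -19, 5], [14, -24, 5], [16, -29, 5], [18, -34, 5], [20, -39, 5], [21, -44, 5], [22, -49, 5], [23, -54, 5], [24, -58, 5]], delta_rot=[[0, 0, -6], [0, 0, -12], [0, 0, -18], [0, 0, -24], [0, 0, -30], [0, 0, -36], [0, 0, -42], [0, 0, -48], [0, 0, -54], [0, 0, -60], [0, 0, -66], [0, 0, -70.4]], gripper=[8.5, 8.5, 8.5, 8.5, 8.5, 8.5, 8.5, 8.5, 8.5, 8.5, 8.5, 8.5])

```text
time_s: 1.35
tcp_pos: [0.4405, 0.0455, 0.2802]
ee_rot: [-3.14, -0.0, 1.567]
wrist_force: [1.1, -0.4, 0.3]
grip_width: 0.994
```

```bash
python3 - <<'E'
from h import *
st=readout.get_state(); im=capture("wrist"); cv2.imwrite("pics/w1.png",im[:,:,::-1]); print(st["tcp_pos"],st["ee_rot"]); np.save("w1.npy",[st["tcp_pos"],st["ee_rot"]])
E
```

```text
[0.44047786 0.0455478  0.28022314] [-3.14048949e+00 -2.94387927e-04  1.56650283e+00]
```

View pics/w1.png

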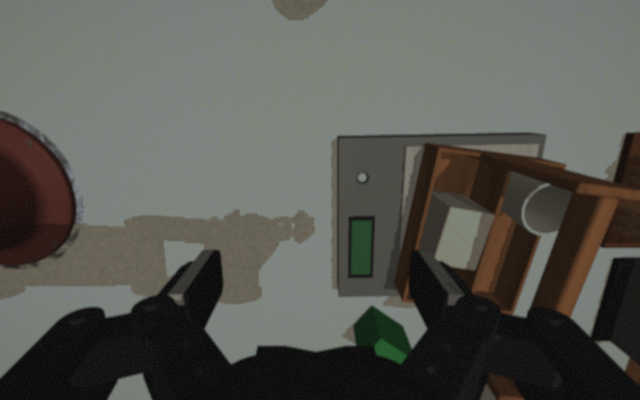

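Call:
carry_out(xyz=[[0.5, -4, 0], [1, -8, 0], [1.5, -12, 0], [2, -16, 0], [2.5, -20, 0], [3, -23, 0], [3.5, -26, 0], [4, -29, 0], [4.5, -32, 0], [5, -34.5, 0], [5, -34.5, 0]], delta_rot=[[0, 0, 0], [0, 0, 0], [0, 0, 0], [0, 0, 0], [0, 0, 0], [0, 0, 0], [0, 0, 0], [0, 0, 0], [0, 0, 0], [0, 0, 0], [0, 0, 0]], gripper=[8.5, 8.5, 8.5, 8.5, 8.5, 8.5, 8.5, 8.5, 8.5, 8.5, 8.5])

```text
time_s: 2.5
tcp_pos: [0.4917, -0.3082, 0.2791]
ee_rot: [-3.14, 0.005, 1.554]
wrist_force: [0.8, -0.1, -0.5]
grip_width: 0.994
```

```bash
python3 - <<'E'
from h import *
st=readout.get_state(); im=capture("wrist"); cv2.imwrite("pics/w2.png",im[:,:,::-1]); print(st["tcp_pos"],st["ee_rot"]); np.save("w2.npy",[st["tcp_pos"],st["ee_rot"]])
E
```

```text
[ 0.49168548 -0.30822316  0.27911202] [-3.13950955  0.0052784   1.55368314]
```

View pics/w2.png

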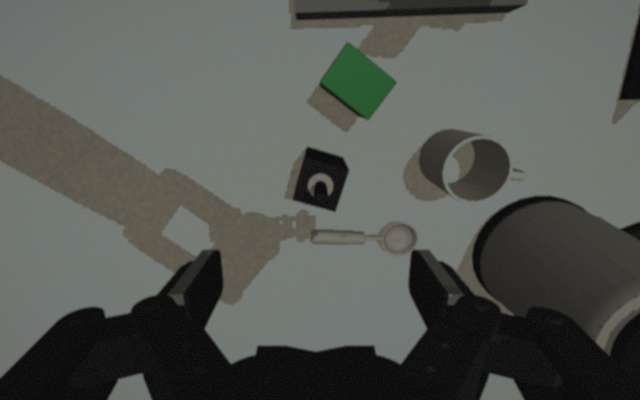

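The wrist view shows the collar ring near (320,184). In the earlier view the button is near (362,178).

```bash
python3 - <<'E'
from h import *
im=cv2.imread("pics/w2.png"); 
w1=np.load("w1.npy");w2=np.load("w2.npy")
s1=dict(tcp_pos=w1[0],ee_rot=w1[1]);s2=dict(tcp_pos=w2[0],ee_rot=w2[1])
# collar ring
g=im[160:215,285:355].copy(); gray=cv2.cvtColor(g,cv2.COLOR_BGR2GRAY); 
m=(gray>70).astype(np.uint8)
n,l,s,c=cv2.connectedComponentsWithStats(m)
for i in range(1,n): print(s[i],c[i]+[285,160])
i=[i for i in range(1,n) if l[184-160,309-285]==i or (abs(c[i]+[285,160]-[320,182]).max()<8 and s[i][4]>50)][0]
pts=np.argwhere(l==i)[:,::-1].astype(np.int32)
(cc,r)=cv2.minEnclosingCircle(pts); cc=np.array(cc)+[285,160]; print("collar",cc,r,onz("wrist",*cc,0.09,s2), "r_m", r/318*(s2["tcp_pos"][2]+.14-.09))
# stand top face corners view
im1=cv2.imread("pics/w1.png"); gray=cv2.cvtColor(im1,cv2.COLOR_BGR2GRAY)
m=(gray[165:192,350:376]>125).astype(np.uint8); n,l,s,c=cv2.connectedComponentsWithStats(m)
for j in range(1,n):
    if s[j][4]>20: b=c[j]+[350,165]; print("button",s[j],b,onz("wrist",*b,0.030,s1))
# top cam
t=cv2.imread("pics/top0.png"); gt=cv2.cvtColor(t,cv2.COLOR_BGR2GRAY)
sub=gt[216:228,298:311]; m=(sub>np.median(sub)+35); p=np.argwhere(m); print("topbtn",p.mean(0)[::-1]+[298,216],onz("top",*(p.mean(0)[::-1]+[298,216]),.03))
sub=gt[214:238,410:430]; print((sub>85).sum()); p=np.argwhere(sub>85)[:,::-1].astype(np.int32); cc,r=cv2.minEnclosingCircle(p); cc=np.array(cc)+[410,214]; print("topcollar",cc,r,onz("top",*cc,.09))
# scale edges in w1: corners
for n,u,v in [("front-left",338,136),("front-right",338,294),("backleft",544,135)]: print(n,onz("wrist",u,v,.034,s1))
cv2.imwrite("pics/z2.png",cv2.resize(g,None,fx=8,fy=8,interpolation=cv2.INTER_CUBIC))
cv2.imwrite("pics/z1.png",cv2.resize(im1[120:310,320:640],None,fx=2.5,fy=2.5,interpolation=cv2.INTER_CUBIC))
E
```

```text
[   0    0   70   55 1698] [318.07479388 192.61071849]
[ 23  13  25  22 273] [320.54945055 181.89377289]
collar [320.1428566 185.5714283] 12.657275199890137 [ 0.4967873  -0.32220131  0.09      ] r_m 0.013099564005468484
button [10 10  5  5 22] [361.90909091 177.09090909] [0.49952292 0.02796012 0.03      ]
topbtn [303.5 221.5] [0.49732497 0.02663885 0.03      ]
184
topcollar [419.5 225.5] 14.916534423828125 [ 0.49598705 -0.31838253  0.09      ]
front-left [0.46821161 0.07969648 0.034     ]
front-right [ 0.47174915 -0.13842132  0.034     ]
backleft [0.71618023 0.07997596 0.034     ]
```

View pics/z2.png

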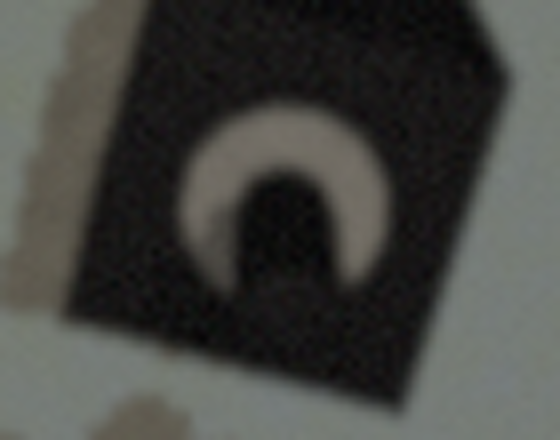

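View pics/z1.png

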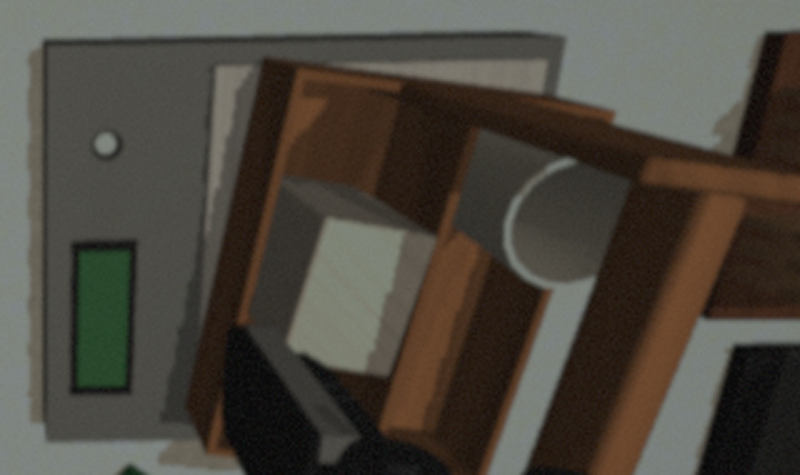

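Call:
carry_out(xyz=[[0.3, -0.7, -3], [0.5, -1.4, -6], [0.5, -1.4, -9], [0.5, -1.4, -11], [0.5, -1.4, -13], [0.5, -1.4, -15], [0.5, -1.4, -16.5], [0.5, -1.4, -17.6], [0.5, -1.4, -17.6]], delta_rot=[[0, 0, 0], [0, 0, 0], [0, 0, 0], [0, 0, 0], [0, 0, 0], [0, 0, 0], [0, 0, 0], [0, 0, 0], [0, 0, 0]], gripper=[8.5, 8.5, 8.5, 8.5, 8.5, 6, 6, 6, 6])

```text
time_s: 3.45
tcp_pos: [0.4958, -0.3195, 0.1014]
ee_rot: [-3.137, 0.002, 1.555]
wrist_force: [-0.4, 0.2, -0.0]
grip_width: 0.703
```

```bash
python3 - <<'E'
from h import *
st=readout.get_state(); im=capture("wrist"); cv2.imwrite("pics/w3.png",im[:,:,::-1]); print(st["tcp_pos"],st["ee_rot"],st["wrist_force"])
print(proj("wrist",[.497,-.322,.142],st),proj("wrist",[.497,-.322,.09],st))
E
```

```text
[ 0.49579886 -0.31953104  0.10141172] [-3.13698733e+00  2.22656262e-03  1.55525830e+00] [-0.37763782  0.2359326  -0.0389715 ]
[316.51138462 311.15631556] [316.638808   249.54126439]
```

View pics/w3.png

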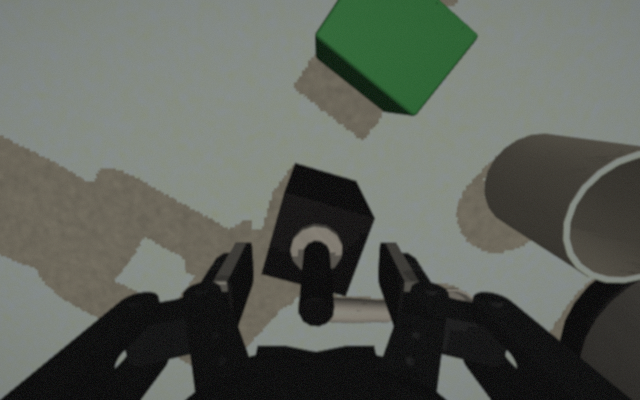

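The pin's top is at about (316,309), as predicted, and it is centred between the fingers. Closing now.

Call:
carry_out(xyz=[[0.1, -0.2, 0.1], [0.1, -0.2, 0.1], [0.1, -0.2, 0.1], [0.1, -0.2, 0.1], [0.1, -0.2, 0.1], [0.1, -0.2, 0.1], [0.1, -0.2, 0.1], [0.1, -0.2, 0.1]], delta_rot=[[0, 0, 0], [0, 0, 0], [0, 0, 0], [0, 0, 0], [0, 0, 0], [0, 0, 0], [0, 0, 0], [0, 0, 0]], gripper=[6, 1, 1, 1, 1, 1, 1, 1], force=60)

```text
time_s: 4.3
tcp_pos: [0.4976, -0.3224, 0.1042]
ee_rot: [-3.139, 0.004, 1.555]
wrist_force: [-1.3, 0.4, 2.9]
grip_width: 0.146
```

Call:
carry_out(xyz=[[0, 0, 2], [0, 0, 4], [0, 0, 6], [0, 0, 9], [0, 0, 12]], delta_rot=[[0, 0, 0], [0, 0, 0], [0, 0, 0], [0, 0, 0], [0, 0, 0]], gripper=[1, 1, 1, 1, 1])

```text
time_s: 4.8
tcp_pos: [0.4971, -0.3218, 0.2239]
ee_rot: [-3.137, 0.002, 1.555]
wrist_force: [-0.3, -0.1, -0.6]
grip_width: 0.149
```

```bash
python3 - <<'E'
from h import *
st=readout.get_state(); im=capture("wrist"); cv2.imwrite("pics/w4.png",im[:,:,::-1]); print(st["tcp_pos"],st["ee_rot"],st["wrist_force"],st["grip_width"])
p=np.array(st["tcp_pos"])
R=Rn.from_euler("xyz",st["ee_rot"]).as_matrix()
print(proj("wrist",p+R@[0,0,.0942],st),proj("wrist",p+R@[0,0,.0142],st),proj("wrist",p+R@[0,0,.019],st))
E
```

```text
[ 0.49705058 -0.32184927  0.22392008] [-3.13733741e+00  2.45742353e-03  1.55515004e+00] [-0.28029573 -0.14536924 -0.64427139] 0.14936195365232494
[314.58839401 199.779032  ] [314.21784211 243.12797517] [314.24922111 239.4571088 ]
```

View pics/w4.png

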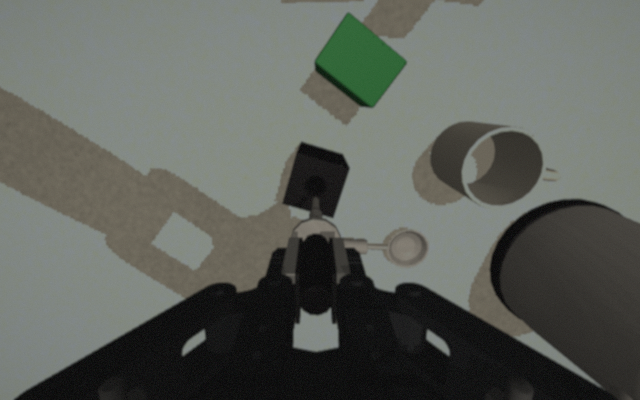

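```bash
python3 - <<'E'
import cv2
im=cv2.imread("pics/w4.png"); g=cv2.convertScaleAbs(im[135:265,275:365],alpha=1.8)
cv2.imwrite("pics/z4.png",cv2.resize(g,None,fx=4.6,fy=4.6,interpolation=cv2.INTER_CUBIC))
E
```

```text
(no output)
```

View pics/z4.png

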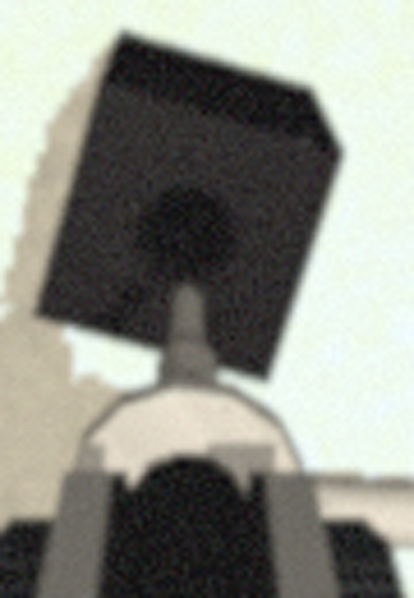

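```bash
python3 - <<'E'
from h import *
st=dict(tcp_pos=np.array([ 0.49705058,-0.32184927 , 0.22392008]),ee_rot=np.array([-3.13733741e+00,  2.45742353e-03 , 1.55515004e+00]))
print("hole",onz("wrist",315.9,183.9,.085,st)); print("tip",onz("wrist",315.7,197.5,.130,st)); print("collar ctr?",onz("wrist",275+190/4.6,135+440/4.6,.207,st))
E
```

```text
hole [ 0.4975625  -0.32066373  0.085     ]
tip [ 0.49754046 -0.32015317  0.13      ]
collar ctr? [ 0.49819213 -0.31581938  0.207     ]
```

Call:
carry_out(xyz=[[0, 3, 0], [0, 7, 0], [0, 11, 0], [0, 15, 0], [0, 19, 0], [0, 23, 0], [0, 27, 0], [0, 30, 0], [0.1, 33, 0], [0.2, 34.8, 0], [0.2, 34.8, -2], [0.2, 34.8, -4]], delta_rot=[[0, 0, 0], [0, 0, 0], [0, 0, 0], [0, 0, 0], [0, 0, 0], [0, 0, 0], [0, 0, 0], [0, 0, 0], [0, 0, 0], [0, 0, 0], [0, 0, 0], [0, 0, 0]], gripper=[1, 1, 1, 1, 1, 1, 1, 1, 1, 1, 1, 1])

```text
time_s: 6.05
tcp_pos: [0.5017, 0.0251, 0.1906]
ee_rot: [3.136, 0.009, 1.557]
wrist_force: [-0.5, -0.6, -0.7]
grip_width: 0.147
```

Call:
carry_out(xyz=[[0, 0, -1], [0, 0, -2], [0, 0, -2]], delta_rot=[[0, 0, 0], [0, 0, 0], [0, 0, 0]], gripper=[1, 1, 1])

```text
time_s: 6.35
tcp_pos: [0.5007, 0.0251, 0.1688]
ee_rot: [3.139, 0.009, 1.557]
wrist_force: [-0.6, 0.4, -0.5]
grip_width: 0.147
```

```bash
python3 - <<'E'
from h import *
st=readout.get_state(); im=capture("wrist"); cv2.imwrite("pics/w5.png",im[:,:,::-1]); print(st["tcp_pos"],st["ee_rot"],st["wrist_force"],st["grip_width"])
np.save("w5.npy",[st["tcp_pos"],st["ee_rot"]])
g=cv2.convertScaleAbs(im[135:265,260:380,::-1],alpha=1.8)
cv2.imwrite("pics/z5.png",cv2.resize(g,None,fx=4.6,fy=4.6,interpolation=cv2.INTER_CUBIC))
im=capture("top"); cv2.imwrite("pics/top5.png",im[:,:,::-1])
E
```

```text
[0.50066374 0.02506703 0.16884507] [3.13945477 0.00877549 1.55663504] [-0.55827829  0.41571255 -0.45535035] 0.14670150702084864
```

View pics/z5.png

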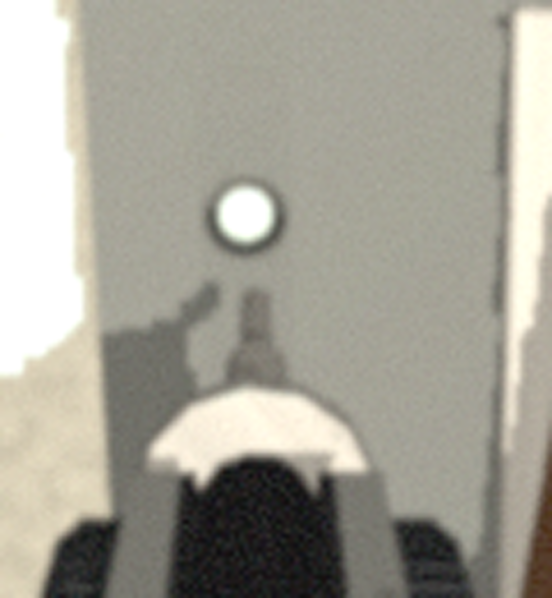

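```bash
python3 - <<'E'
from h import *
a=np.load("w5.npy");st=dict(tcp_pos=a[0],ee_rot=a[1])
print("btn",onz("wrist",260+246/4.6,135+215/4.6,.03,st),"mouth",onz("wrist",260+246/4.6,135+216/4.6,.034,st),"tip",onz("wrist",260+257/4.6,135+298/4.6,.0748,st))
R=Rn.from_euler("xyz",a[1]).as_matrix(); print(a[0]+R@[0,0,.0942])
E
```

```text
btn [0.49987511 0.02744117 0.03      ] mouth [0.49990228 0.02824944 0.034     ] tip [0.5018505  0.02426762 0.0748    ]
[0.5008534  0.02423762 0.07464891]
```

Call:
carry_out(xyz=[[-0.1, 0.2, 0], [-0.15, 0.35, -1], [-0.15, 0.35, -2], [-0.15, 0.35, -3], [-0.15, 0.35, -3.3], [-0.15, 0.35, -3.3], [-0.15, 0.35, -3.3]], delta_rot=[[0, 0, 0], [0, 0, 0], [0, 0, 0], [0, 0, 0], [0, 0, 0], [0, 0, 0], [0, 0, 0]], gripper=[1, 1, 1, 1, 1, 1, 1])

```text
time_s: 7.15
tcp_pos: [0.5005, 0.0284, 0.138]
ee_rot: [3.136, 0.009, 1.556]
wrist_force: [0.6, -0.5, -0.1]
grip_width: 0.146
```

```bash
python3 - <<'E'
from h import *
st=readout.get_state(); im=capture("wrist"); print(st["tcp_pos"],st["ee_rot"],st["wrist_force"],st["grip_width"])
g=cv2.convertScaleAbs(im[135:265,260:380,::-1],alpha=1.8)
cv2.imwrite("pics/z6.png",cv2.resize(g,None,fx=4.6,fy=4.6,interpolation=cv2.INTER_CUBIC))
np.save("w6.npy",[st["tcp_pos"],st["ee_rot"]])
E
```

```text
[0.50052083 0.02836289 0.13801664] [3.13586706 0.00913541 1.55649596] [ 0.56585413 -0.49931137 -0.11105485] 0.14553873580872978
```

View pics/z6.png

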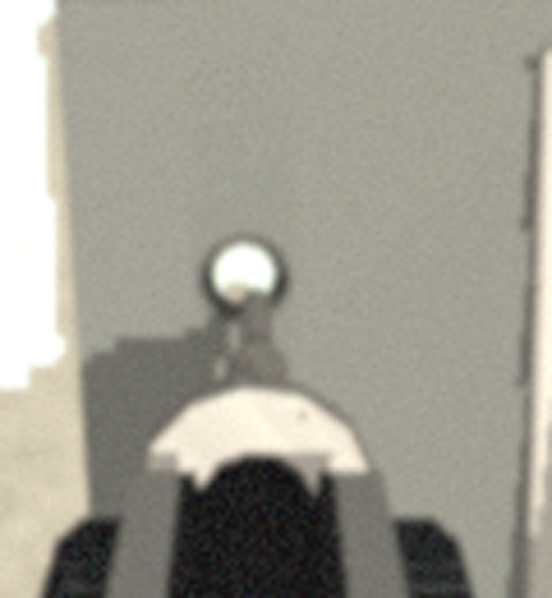

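```bash
python3 - <<'E'
from h import *
a=np.load("w6.npy");st=dict(tcp_pos=a[0],ee_rot=a[1])
print("mouth",onz("wrist",260+245/4.6,135+276/4.6,.034,st),"tip",onz("wrist",260+257/4.6,135+300/4.6,.0438,st))
R=Rn.from_euler("xyz",a[1]).as_matrix(); print(a[0]+R@[0,0,.0942])
E
```

```text
mouth [0.50002359 0.02846686 0.034     ] tip [0.50204021 0.02711478 0.0438    ]
[0.50104782 0.02749474 0.04382211]
```

Call:
carry_out(xyz=[[-0.2, 0.1, 0], [-0.2, 0.1, -0.5], [-0.2, 0.1, -0.9], [-0.2, 0.1, -1.2], [-0.2, 0.1, -1.5], [-0.2, 0.1, -1.8], [-0.2, 0.1, -2.0], [-0.2, 0.1, -2.0], [-0.2, 0.1, -2.0], [-0.2, 0.1, -2.0]], delta_rot=[[0, 0, 0], [0, 0, 0], [0, 0, 0], [0, 0, 0], [0, 0, 0], [0, 0, 0], [0, 0, 0], [0, 0, 0], [0, 0, 0], [0, 0, 0]], gripper=[1, 1, 1, 1, 1, 1, 1, 1, 1, 1])

```text
time_s: 8.2
tcp_pos: [0.4992, 0.0293, 0.1198]
ee_rot: [3.135, 0.009, 1.557]
wrist_force: [-2.6, 0.6, 5.9]
grip_width: 0.151
```

Call:
carry_out(xyz=[[0, 0, -0.2], [0, 0, -0.3], [0, 0, -0.3]], delta_rot=[[0, 0, 0], [0, 0, 0], [0, 0, 0]], gripper=[1, 1, 1])

```text
time_s: 8.5
tcp_pos: [0.4998, 0.0293, 0.1195]
ee_rot: [3.134, 0.009, 1.557]
wrist_force: [-5.4, -0.3, 12.8]
grip_width: 0.143
```

```bash
python3 - <<'E'
from h import *
st=readout.get_state(); im=capture("wrist"); print(st["tcp_pos"],st["ee_rot"],st["wrist_force"],st["grip_width"])
g=cv2.convertScaleAbs(im[135:265,260:380,::-1],alpha=1.8)
cv2.imwrite("pics/z7.png",cv2.resize(g,None,fx=4.6,fy=4.6,interpolation=cv2.INTER_CUBIC))
E
```

```text
[0.49982377 0.02928742 0.11951489] [3.13444135 0.00945491 1.55663426] [-5.42727391 -0.31185786 12.76260692] 0.1428672647269714
```

View pics/z7.png

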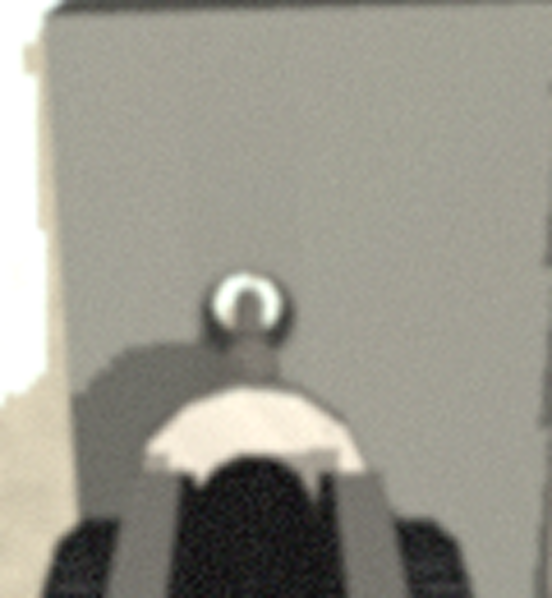

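The tip sits centrally on the white button, and the force rose to 13 N against a hard stop, so the button is fully in. I'll retract and return to the stand.

Call:
carry_out(xyz=[[0, 0, 1], [0, 0, 3], [0, 0, 6], [0, 0, 9], [0, -2, 11], [0, -6, 11], [0, -10, 11], [0, -14, 11], [0, -18, 11], [0, -22, 11], [0, -26, 11], [0, -29, 11]], delta_rot=[[0, 0, 0], [0, 0, 0], [0, 0, 0], [0, 0, 0], [0, 0, 0], [0, 0, 0], [0, 0, 0], [0, 0, 0], [0, 0, 0], [0, 0, 0], [0, 0, 0], [0, 0, 0]], gripper=[1, 1, 1, 1, 1, 1, 1, 1, 1, 1, 1, 1])

```text
time_s: 9.75
tcp_pos: [0.4995, -0.2631, 0.2294]
ee_rot: [3.134, 0.01, 1.555]
wrist_force: [0.6, 0.2, -1.0]
grip_width: 0.149
```

Call:
carry_out(xyz=[[-0.1, -2, 0], [-0.2, -4.5, 0], [-0.2, -5.9, 0], [-0.2, -5.9, -1], [-0.2, -5.9, -1.5], [-0.2, -5.9, -1.5]], delta_rot=[[0.5, 0.4, 0], [0.5, 0.4, 0], [0.5, 0.4, 0], [0.5, 0.4, 0], [0.5, 0.4, 0], [0.5, 0.4, 0]], gripper=[1, 1, 1, 1, 1, 1])

```text
time_s: 10.35
tcp_pos: [0.497, -0.3204, 0.2124]
ee_rot: [-3.14, -0.001, 1.556]
wrist_force: [-0.4, -0.0, -1.6]
grip_width: 0.142
```

```bash
python3 - <<'E'
from h import *
st=readout.get_state(); im=capture("wrist"); print(st["tcp_pos"],st["ee_rot"],st["wrist_force"],st["grip_width"])
g=cv2.convertScaleAbs(im[135:265,260:380,::-1],alpha=2)
cv2.imwrite("pics/z8.png",cv2.resize(g,None,fx=4.6,fy=4.6,interpolation=cv2.INTER_CUBIC))
np.save("w8.npy",[st["tcp_pos"],st["ee_rot"]])
E
```

```text
[ 0.49697276 -0.3203939   0.21239681] [-3.13954121e+00 -1.02635545e-03  1.55637122e+00] [-0.40254152 -0.00796862 -1.55613691] 0.14190668192127306
```

View pics/z8.png

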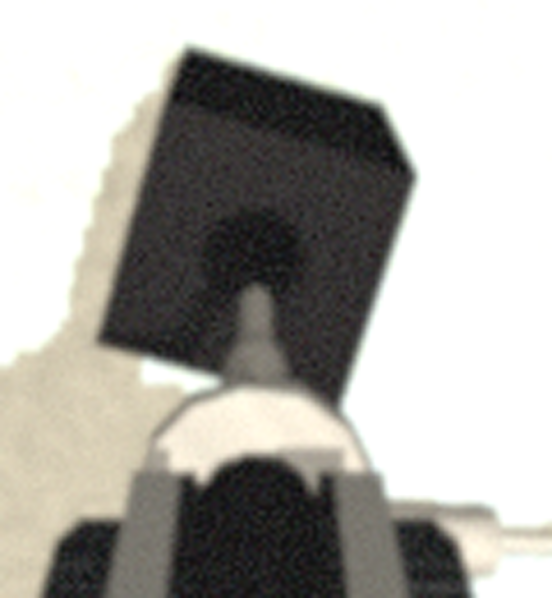

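```bash
python3 - <<'E'
from h import *
a=np.load("w8.npy");st=dict(tcp_pos=a[0],ee_rot=a[1])
print("hole",onz("wrist",260+252/4.6,135+250/4.6,.085,st),"tip",onz("wrist",260+257/4.6,135+291/4.6,a[0][2]-.0942,st))
# stand top corners
for u,v in [(168,100),(413,180),(342,405),(100,340)]: print(onz("wrist",260+u/4.6,135+v/4.6,.085,st))
E
```

```text
hole [ 0.49679266 -0.32077437  0.085     ] tip [ 0.49779296 -0.31907655  0.11819681]
[ 0.48163178 -0.29178215  0.085     ]
[ 0.52730247 -0.30754065  0.085     ]
[ 0.51406386 -0.35260522  0.085     ]
[ 0.46697328 -0.33849043  0.085     ]
```

Call:
carry_out(xyz=[[-0.1, -0.2, -1], [-0.1, -0.2, -2.5], [-0.1, -0.2, -4], [-0.1, -0.2, -5.5], [-0.1, -0.2, -7], [-0.1, -0.2, -8.5], [-0.1, -0.2, -9.7], [-0.1, -0.2, -10.5], [-0.1, -0.2, -10.7], [-0.1, -0.2, -10.7]], delta_rot=[[0, 0, 0], [0, 0, 0], [0, 0, 0], [0, 0, 0], [0, 0, 0], [0, 0, 0], [0, 0, 0], [0, 0, 0], [0, 0, 0], [0, 0, 0]], gripper=[1, 1, 1, 1, 1, 1, 1, 1, 1, 1])

```text
time_s: 11.4
tcp_pos: [0.4963, -0.3227, 0.1061]
ee_rot: [-3.14, -0.0, 1.556]
wrist_force: [-0.4, 0.5, -1.1]
grip_width: 0.145
```

Call:
carry_out(xyz=[[0, 0, -0.2], [0, 0, -0.3], [0, 0, -0.3], [0, 0, -0.2], [0, 0, -0.2], [0, 0, -0.2], [0, 0, -0.2], [0, 0, -0.2], [0, 0, -0.2]], delta_rot=[[0, 0, 0], [0, 0, 0], [0, 0, 0], [0, 0, 0], [0, 0, 0], [0, 0, 0], [0, 0, 0], [0, 0, 0], [0, 0, 0]], gripper=[1, 1, 1, 2, 3, 4, 5, 6, 6])

```text
time_s: 12.3
tcp_pos: [0.4963, -0.3226, 0.104]
ee_rot: [-3.14, -0.0, 1.557]
wrist_force: [0.1, 0.3, 0.3]
grip_width: 0.703
```

Call:
carry_out(xyz=[[0, 0, 1], [0, 0, 3], [0, 0, 5], [0, 0, 7], [0, 0, 10], [0, 0, 14], [0, 0, 17], [0, 0, 19]], delta_rot=[[0, 0, 0], [0, 0, 0], [0, 0, 0], [0, 0, 0], [0, 0, 0], [0, 0, 0], [0, 0, 0], [0, 0, 0]], gripper=[6, 6, 6, 6, 6, 6, 6, 6])

```text
time_s: 13.1
tcp_pos: [0.497, -0.3232, 0.2985]
ee_rot: [3.139, 0.003, 1.557]
wrist_force: [0.7, 0.4, -0.2]
grip_width: 0.706
```

```bash
python3 - <<'E'
from h import *
st=readout.get_state(); im=capture("wrist"); print(st["time_s"],st["tcp_pos"],st["ee_rot"],st["wrist_force"],st["grip_width"])
cv2.imwrite("pics/w9.png",im[:,:,::-1])
np.save("w9.npy",[st["tcp_pos"],st["ee_rot"]])
im=capture("scene")[:,:,::-1]; cv2.imwrite("pics/s9.png",cv2.resize(im[170:330,190:390],None,fx=3.7,fy=3.7,interpolation=cv2.INTER_CUBIC))
print(proj("wrist",[.497,-.3215,.142],st),proj("wrist",[.497,-.3215,.09],st))
E
```

```text
13.1 [ 0.49695113 -0.32316775  0.29853289] [3.13890194e+00 2.95280810e-03 1.55656000e+00] [ 0.72301351  0.40058264 -0.23690101] 0.7059634018020225
[314.33788818 178.86032148] [314.36347139 168.15820484]
```

View pics/w9.png

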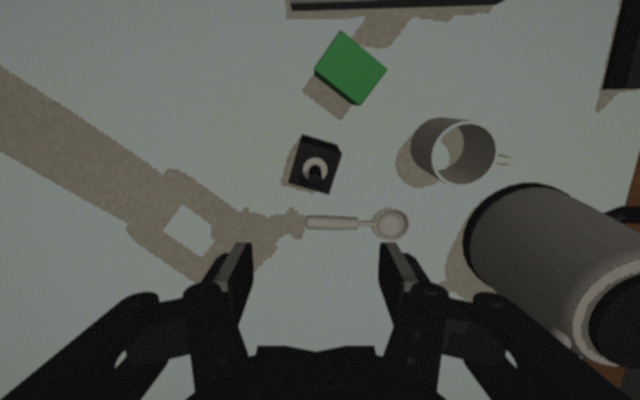

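View pics/s9.png

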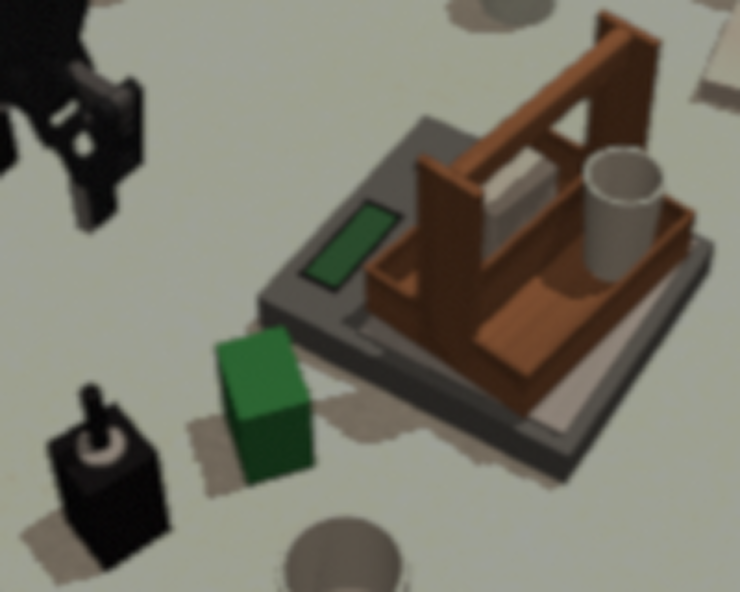

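The pin stands seated exactly as before. Next is the caddy.

Call:
carry_out(xyz=[[1, 3, 1], [2, 6, 3], [3.5, 9, 4], [5, 12, 4], [6.5, 15, 4], [8, 18, 4], [9.5, 21, 4], [11, 24, 4], [12, 27, 4], [12.8, 28.8, 4], [12.8, 28.8, 4]], delta_rot=[[0, 0, 0], [0, 0, 0], [0, 0, 0], [0, 0, 0], [0, 0, 0], [0, 0, 0], [0, 0, 0], [0, 0, 0], [0, 0, 0], [0, 0, 0], [0, 0, 0]], gripper=[6, 6, 6, 6, 8.5, 8.5, 8.5, 8.5, 8.5, 8.5, 8.5])

```text
time_s: 14.3
tcp_pos: [0.6257, -0.0335, 0.3375]
ee_rot: [3.139, 0.004, 1.56]
wrist_force: [-0.4, -0.0, 0.5]
grip_width: 0.994
```

```bash
python3 - <<'E'
from h import *
st=readout.get_state(); im=capture("wrist"); print(st["time_s"],st["tcp_pos"],st["ee_rot"],st["wrist_force"],st["grip_width"])
cv2.imwrite("pics/w10.png",cv2.convertScaleAbs(im[:,:,::-1],alpha=1.6))
np.save("w10.npy",[st["tcp_pos"],st["ee_rot"]])
for u,v in [(294,168),(360,178.4)]: print(onz("top",u,v,.218))
E
```

```text
14.3 [ 0.62566862 -0.03346426  0.33751992] [3.1389022  0.00418483 1.55985996] [-0.42433418 -0.03564451  0.45683296] 0.994240175012857
[0.63712358 0.05463359 0.218     ]
[ 0.61547175 -0.11941121  0.218     ]
```

View pics/w10.png

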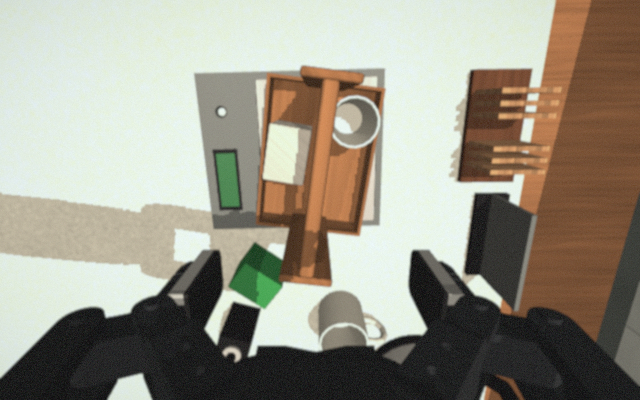

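```bash
python3 - <<'E'
import cv2
im=cv2.imread("pics/w10.png"); cv2.imwrite("pics/z10.png",cv2.resize(im[55:295,245:405],None,fx=2.5,fy=2.5,interpolation=cv2.INTER_CUBIC))
E
```

```text
(no output)
```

View pics/z10.png

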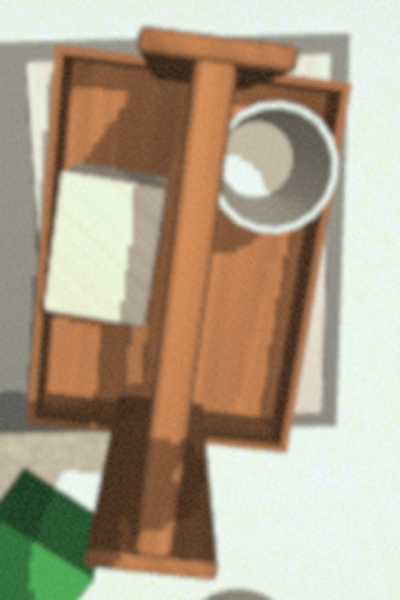

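```bash
python3 - <<'E'
from h import *
a=np.load("w10.npy");st=dict(tcp_pos=a[0],ee_rot=a[1])
f=lambda u,v,z:onz("wrist",245+u/2.5,55+v/2.5,z,st)
A=f(214,63,.218);B=f(154,552,.218);M=(A+B)/2;d=A-B
print(A,B,M,np.linalg.norm(d),np.degrees(np.arctan2(-d[0],d[1])))
cup=f(277,167,.129);box=f(92,245,.119)
th=np.arctan2(-d[0],d[1]); Rz=np.array([[np.cos(th),-np.sin(th)],[np.sin(th),np.cos(th)]])
for p in(cup,box): print(p,Rz.T@(p-M)[:2])
E
```

```text
[0.63931059 0.05505936 0.218     ] [ 0.61760744 -0.11535752  0.218     ] [ 0.62845902 -0.03014908  0.218     ] 0.1717933101150481 -7.257734177291027
[0.67083907 0.01811731 0.129     ] [0.03594287 0.05323367]
[ 0.58887901 -0.01617147  0.119     ] [-0.04102872  0.00886537]
```

Call:
carry_out(xyz=[[0.2, 0.8, 0], [0.4, 1.6, -2], [0.4, 1.6, -4], [0.4, 1.6, -6], [0.4, 1.6, -8], [0.4, 1.6, -10], [0.4, 1.6, -12], [0.4, 1.6, -13.5], [0.4, 1.6, -14.7], [0.4, 1.6, -15.1], [0.4, 1.6, -15.1]], delta_rot=[[0, 0, -3.5], [0.2, 0.1, -6.6], [0.2, 0.1, -6.6], [0.2, 0.1, -6.6], [0.2, 0.1, -6.6], [0.2, 0.1, -6.6], [0.2, 0.1, -6.6], [0.2, 0.1, -6.6], [0.2, 0.1, -6.6], [0.2, 0.1, -6.6], [0.2, 0.1, -6.6]], gripper=[8.5, 8.5, 8.5, 8.5, 8.5, 8.5, 8.5, 8.5, 8.5, 8.5, 8.5])

```text
time_s: 15.45
tcp_pos: [0.6291, -0.0191, 0.1863]
ee_rot: [-3.141, 0.002, 1.443]
wrist_force: [0.7, -0.5, 0.3]
grip_width: 0.999
```

```bash
python3 - <<'E'
from h import *
st=readout.get_state(); im=capture("wrist"); print(st["time_s"],st["tcp_pos"],st["ee_rot"],st["wrist_force"],st["grip_width"])
cv2.imwrite("pics/w11.png",cv2.convertScaleAbs(im[:,:,::-1],alpha=1.6))
E
```

```text
15.45 [ 0.62910019 -0.01907559  0.18628588] [-3.14148143e+00  1.75444173e-03  1.44300523e+00] [ 0.68191253 -0.52238289  0.34056771] 0.9992352431009907
```

View pics/w11.png

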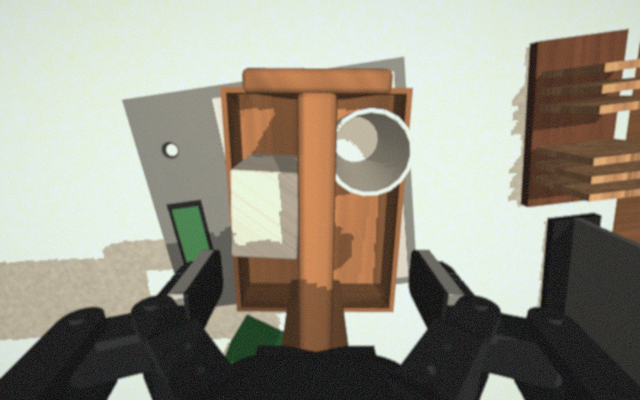

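The bar is aligned with the fingers and centred at column 316. Closing on it.

Call:
carry_out(xyz=[[0, 0, 0], [0, 0, 0], [0, 0, 0], [0, 0, 0], [0, 0, 0], [0, 0, 0], [0, 0, 0], [0, 0, 0], [0, 0, 0], [0, 0, 0]], delta_rot=[[0, 0, 0], [0, 0, 0], [0, 0, 0], [0, 0, 0], [0, 0, 0], [0, 0, 0], [0, 0, 0], [0, 0, 0], [0, 0, 0], [0, 0, 0]], gripper=[6, 4, 3, 2, 1, 0.5, 0.5, 0.5, 0.5, 0.5], force=110)

```text
time_s: 16.5
tcp_pos: [0.6294, -0.019, 0.1876]
ee_rot: [3.141, 0.002, 1.443]
wrist_force: [-5.1, 0.2, 5.4]
grip_width: 0.145
```

Call:
carry_out(xyz=[[0, 0, 0.3], [0, 0, 0.7], [0, 0, 1.2], [0, 0, 1.5], [0, 0, 1.5]], delta_rot=[[0, 0, 0], [0, 0, 0], [0, 0, 0], [0, 0, 0], [0, 0, 0]], gripper=[0.5, 0.5, 0.5, 0.5, 0.5])

```text
time_s: 17.0
tcp_pos: [0.6298, -0.0191, 0.2031]
ee_rot: [3.139, 0.002, 1.443]
wrist_force: [-0.1, 0.1, -5.1]
grip_width: 0.143
```

```bash
python3 - <<'E'
from h import *
st=readout.get_state(); im=capture("wrist"); print({k:np.round(v,3) for k,v in st.items()})
cv2.imwrite("pics/w12.png",cv2.convertScaleAbs(im[:,:,::-1],alpha=1.6))
im=capture("scene")[:,:,::-1]; cv2.imwrite("pics/s12.png",cv2.resize(im[130:330,190:410],None,fx=3,fy=3,interpolation=cv2.INTER_CUBIC))
E
```

```text
{'time_s': np.float64(17.0), 'qpos': array([-0.148,  0.082,  1.63 , -0.002,  1.428, -0.02 ]), 'joint_vel': array([-0.001,  0.002,  0.006,  0.   , -0.002, -0.008]), 'effort': array([ 1.3000e-02, -4.2919e+01, -3.9107e+01, -9.0000e-03,  4.6000e-02,
       -1.0000e-03]), 'tcp_pos': array([ 0.63 , -0.019,  0.203]), 'ee_rot': array([3.139e+00, 2.000e-03, 1.443e+00]), 'wrist_force': array([-0.061,  0.057, -5.113]), 'moment': array([ 0.042,  0.038, -0.012]), 'grip_width': np.float64(0.143)}
```

View pics/w12.png

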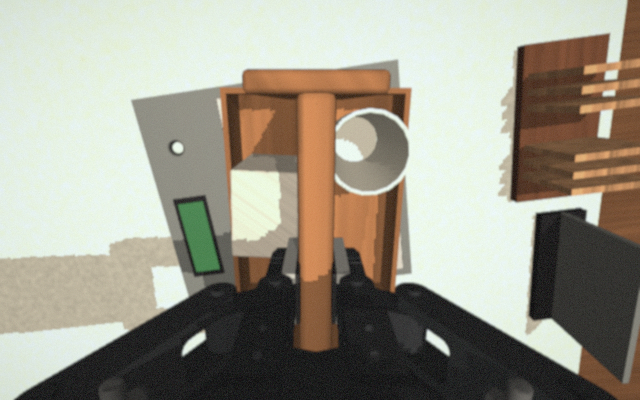

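View pics/s12.png

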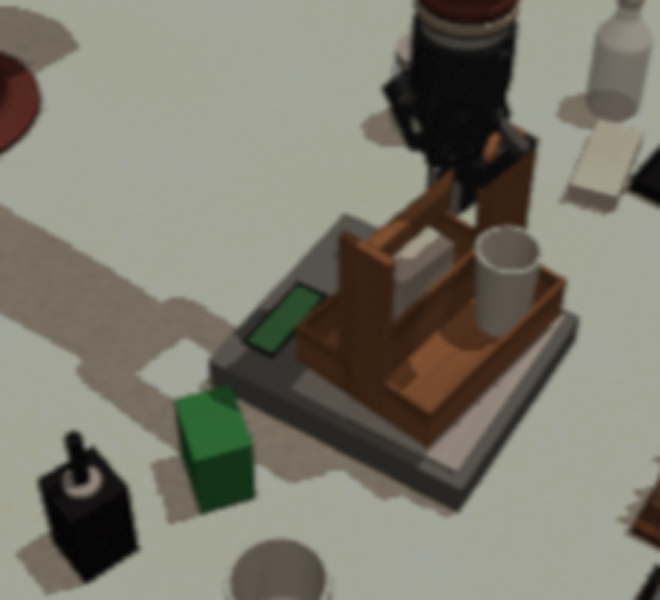

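The caddy is level and the moments are only about 0.04 N m, so the load is balanced. Lifting the rest of the way.

Call:
carry_out(xyz=[[0, 0, 0.5], [0, 0, 1.2], [0, 0, 2], [0, 0, 3], [0, 0, 4], [0, 0, 5], [0, 0, 5.8], [0, 0, 6.3], [0, 0, 6.5], [0, 0, 6.5], [0, 0, 6.5], [0, 0, 6.5]], delta_rot=[[0, 0, 0], [0, 0, 0], [0, 0, 0], [0, 0, 0], [0, 0, 0], [0, 0, 0], [0, 0, 0], [0, 0, 0], [0, 0, 0], [0, 0, 0], [0, 0, 0], [0, 0, 0]], gripper=[0.5, 0.5, 0.5, 0.5, 0.5, 0.5, 0.5, 0.5, 0.5, 0.5, 0.5, 0.5])

```text
time_s: 18.3
tcp_pos: [0.6292, -0.019, 0.2668]
ee_rot: [-3.141, 0.002, 1.443]
wrist_force: [0.1, 0.0, -4.8]
grip_width: 0.146
```

Call:
carry_out(xyz=[[0, 0, 0], [0, 0, 0], [0, 0, 0], [0, 0, 0], [0, 0, 0], [0, 0, 0]], delta_rot=[[0, 0, 0], [0, 0, 0], [0, 0, 0], [0, 0, 0], [0, 0, 0], [0, 0, 0]], gripper=[0.5, 0.5, 0.5, 0.5, 0.5, 0.5])

```text
time_s: 18.9
tcp_pos: [0.6292, -0.019, 0.2668]
ee_rot: [-3.141, 0.002, 1.443]
wrist_force: [-0.2, -0.3, -4.6]
grip_width: 0.15
```

```bash
python3 - <<'E'
from h import *
st=readout.get_state(); im=capture("wrist"); print({k:np.round(v,3) for k,v in st.items()})
cv2.imwrite("pics/w13.png",cv2.convertScaleAbs(im[:,:,::-1],alpha=1.6))
im=capture("scene")[:,:,::-1]; cv2.imwrite("pics/s13.png",cv2.resize(im[130:330,190:410],None,fx=3,fy=3,interpolation=cv2.INTER_CUBIC))
E
```

```text
{'time_s': np.float64(18.9), 'qpos': array([-0.147,  0.045,  1.562, -0.002,  1.535, -0.02 ]), 'joint_vel': array([-0.001,  0.001, -0.   ,  0.   , -0.   , -0.001]), 'effort': array([-0.0000e+00, -4.2647e+01, -4.0580e+01, -1.0000e-02, -1.5000e-02,
        0.0000e+00]), 'tcp_pos': array([ 0.629, -0.019,  0.267]), 'ee_rot': array([-3.141e+00,  2.000e-03,  1.443e+00]), 'wrist_force': array([-0.244, -0.309, -4.615]), 'moment': array([ 0.017, -0.037, -0.054]), 'grip_width': np.float64(0.15)}
```

View pics/w13.png

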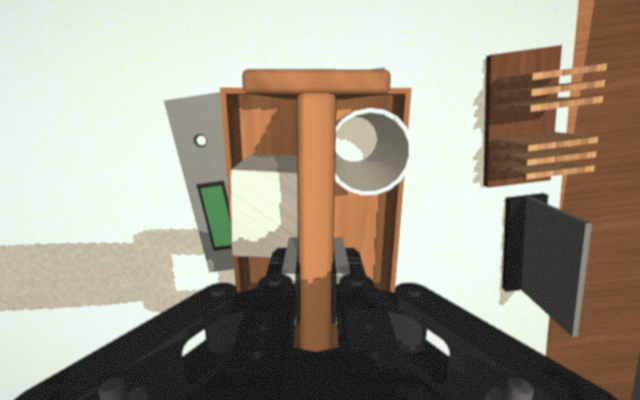

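View pics/s13.png

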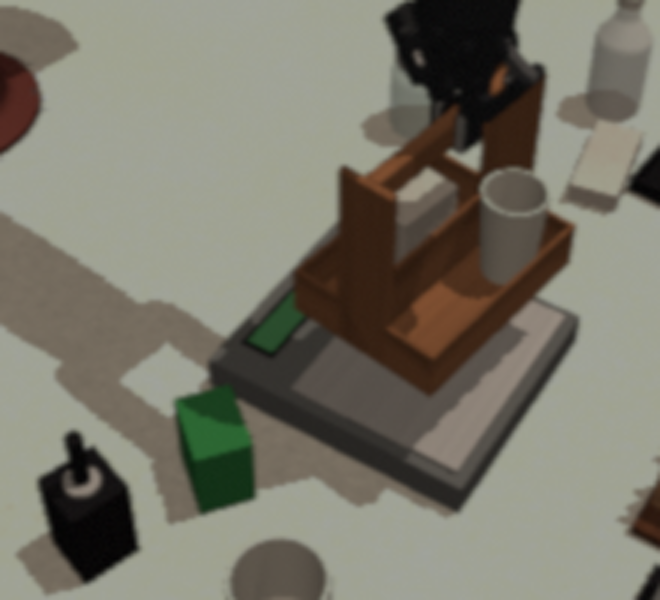

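```bash
python3 -c "
from station import finish_job
print(finish_job())"
```

```text
the job is handed in; nothing more can be done
None
```

The scale is zeroed and the pin is back in its stand. I handed in at about 19 s while holding the caddy above the plate; the hand-in gives no verdict.

- **Zero button:** I pressed it with the pin's tip. The wrist camera showed the tip central on the button. The force rose to about 13 N with almost no further travel, so it was against its stop. I did not read the button's travel directly.
- **Pin:** It went back into the stand and was released. The scene picture shows it upright with the collar on the stand's top, as at the start.
- **Caddy:** I gripped the handle bar with the grip set to 110 N, slightly off its middle towards the cup to balance the load. The arm rose about 79 mm after gripping, over the plate's centre to within about 15 mm. At the last check the arm was still, the load was about 4.7 N, the wrist moments were under 0.06 N m and the caddy looked level. The cup and box were in their original places.
- **Other things:** None of those in view at the end had visibly moved. The spoon and most of the mug were outside those last pictures.

No check failed. Position measurements from different cameras differed by 2 to 4 mm; I used the wrist camera for the button and the pin.

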